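Push the stream selector lever through its gate to the blue slot

ROBOT

A 7-joint arm with a two-finger parallel gripper is mounted at the origin on a cart in front of the work surface, level with it; the furniture and walls round the work are solid. World frame = base frame: x ahead of the robot, y to its left, z up, the work surface at z = 0. Lengths are in m, angles in rad, forces in N, time in s.
With the tool pointing down it reaches from about 0.4 to 0.85 m from the base axis. Payload 10.4 kg.
Tool frame: the origin (TCP) lies on the centre line of the jaws, within the pads' length; the fingertips stand r.finger_overhang ahead of it and the grasp point (between the pads) lies 5 mm behind it (r.finger_overhang is the distance from the TCP to the fingertips, in m); z points along the fingers, y is the line along which they close (so a half turn about z gives the same grasp; the last joint's range is limited). The gripper opens to 87 mm and grips with 3 to 60 N. Pads are 19 mm wide; open, the fingers measure 117 mm over their backs; the gripper's body (75 mm by 190 mm) begins 51 mm behind the grasp point.
Start: joints at [-1.14, 0.332, -0.065, 1.46, 0.022, 1.35, -0.088], TCP at [0.274, 0.562, 0.237] pointing down, gripper open.
Joint ranges: [-2.6, 2.6], [-0.5, 2.12], [-1.47, 1.34], [0.16, 2.42], [-1.27, 4.41], [0.06, 2.06], [-2.6, 2.6]. Speed limits (rad/s): [2.22, 2.22, 2.79, 2.79, 3.14, 3.14, 3.14].

INTERFACE

Orientations are given as a unit quaternion [x, y, z, w].
In Python, from bench import read_state, viewer, r gives the robot as it stands.
- The arm moves only by the tool carry_out, never from a script. Its argument "moves" is a list of rows, each a list of 6 numbers: the shift along the tool's x, y, z in units of 40 mm (1.0 is 40 mm), then the turn, a rotation vector about the tool's x, y, z in units of 8 degrees (1.0 is 8 degrees). A call has 1 to 20 rows; each row shifts and turns the commanded pose from where the row before left it, along the tool's axes as they then stand; what a row does not reach is not made up. A row lasts 1/8 s, in which the tool goes at most 62.5 mm and 10.7 degrees, less where a joint would pass 70% of its speed; a pose out of reach is approached as far as the arm can. A call is refused whole if a number of a shift passes 1 or a number of a turn 1, either way. A call with a gripper value outside its range is refused whole. "fingers" is the finger opening in mm, from 0 to 87, set as the call begins (left out, the last holds). The fingers move at their own pace and stop on an object; "force" is the grip in N (left out, the last holds). Time passes only in rows, so rows that do not move let the fingers close. It gives the time, the measured TCP pose, the force, the opening and the grip force at its end, in the units of the state.
- read_state(): the state, without advancing time (a new reading comes with each control period).
- viewer.camera(name): name is "scene" or "top" or "wrist"; returns a dict with "pixels" (384x512x3 uint8, red, green, blue), "range_z" (384x512 float32, m along the optical axis (not along the pixel's ray), 0 where there is no reading), "fx", "fy", "cx", "cy" (pixels), "xyz" and "orientation" of the camera in the world. Camera axes: x right, y down, z forward; pixel columns grow to the right and rows downward; lengths in m; the calibration is good to about 2 mm. A picture is of the moment at which its call begins.
- r.close_job(): hands the job in; it is judged then, once.
The state is a dict: "time": time; "joint_positions": joint angles; "joint_vel": joint speeds; "joint_torque": joint torques, N m; "ee_pos": TCP position; "eef_rot": TCP orientation; "ft_force": force on the tool from outside, world axes, zero at the start; "torque": the same for the moment, N m; "width": finger opening in m; "grip_force": force on a finger pad.
Only numpy, scipy, OpenCV 4.12 (cv2) and the standard library are available. Lean on these libraries where they do the work, as an engineer would, in place of code of your own. Each camera call takes 0.05 s, during which the arm holds its last target. There are 200 camera calls.

TASK

The lever of the gas stream selector is parked in the short middle slot of its gate. With the fingertips or the outside of the fingers, push the lever out of the park slot, across the cross channel and fully home into the corner slot marked by the blue disc, then move clear. Only push the knob, never pinch it; do not run the lever into any of the other three corner slots, do not force it hard against the gate, and leave the small things on the bench where they are.

Things in the scene. Friction and masses are not known exactly. Their poses are not given: they have to be found in the camera images.
- selector: gas stream selector, fixed: grey housing 140 (x) x 150 (y) x 70 (z) mm with an aluminium top plate; five brass fittings stick out 23 mm from its far side. Origin: centre of the underside; x points from the near side (the robot's) to the far side, y to the left
- gate_center (a point): middle of the gate milled in the plate, on its upper side, 70 mm above the bench. Slots are 13 mm wide for a 9 mm rod. The rod's centre can go, in the selector's frame: along the cross channel x = 0 from y = -26 to +26 mm; in the columns y = +26 and y = -26 to x = -20 and +20 mm (corner slots); at y = 0 to x = -20 mm only (park slot; across from it a solid wall). 2 mm play each way; round mouths
- lever_fore (a joint): tilt of the lever along the selector's x, rad: 0 in the cross channel, about -0.30 at the end of the park slot and the near corner slots, +0.30 at the end of the far ones. Stays where it is left (friction: about 2 N of push at the knob moves it; no spring or detent). The lever turns about a cross pivot 5 mm above the bench, under gate_center
- lever_side (a joint): tilt of the lever along the selector's y, rad: 0 upright in the middle, about +0.37 in the left (+y) column, about -0.37 in the right column; a little more (0.40) in the cross channel against its end. Friction as for lever_fore
- knob_center (a point): middle of the lever's knob, 120 mm along the rod from the pivot (125 mm above the bench when upright). The knob is a square black block 27 mm wide over its rubber pads, from 98 to 143 mm along the rod; its sides face along the selector's x and y and it tilts with the lever. Fully home in a corner slot it is about 33 mm in x and 43 mm in y from gate_center
- rod_at_gate (a point): point on the lever's rod axis 72 mm from the pivot, about at plate level when the lever is tilted
- pad_far: rubber pad on the knob's far (+x) side, origin in its middle, 18 mm wide and 40 mm tall
- pad_near: the like pad on the knob's near (-x) side
- pad_left: the like pad on the knob's left (+y) side
- pad_right: the like pad on the knob's right (-y) side
- disc_blue: blue disc, 18 mm across and 2 mm thick, fixed on the plate 44 mm in x and 26 mm in y from the middle of the gate, just beyond the end of one of the four corner slots: it marks the slot to choose. Origin: centre of its underside
- disc_red: red disc, the same, at another corner slot
- disc_yellow: yellow disc, the same, at another corner slot
- disc_green: green disc, the same, at another corner slot
- brass_tee: loose brass tee fitting, 29x36x14 mm, lying on the bench beside the selector; origin under its middle
- cutter: loose tube cutter with a black knob, 25x58x16 mm, lying on the bench beside the selector; origin under its middle
- tape_roll: loose roll of white sealing tape, 56 mm across, 14 mm tall, lying on the bench beside the selector; origin under its middle
Things that resemble listed ones, but are neither listed nor needed, are in the scene too. There is more than one size of the selector; the job needs the larger.

How it is judged:
On the way:
1. the lever is out of the park slot, in the cross channel (value of joint lever_fore above -0.1 rad), for 0.05 s.
At the end, for the whole second after the job is handed in: the lever is at rest in the blue slot, its rod_at_gate point within 28.5 mm (seen from above) of the blue disc's centre: fully home is about 24 mm, so it may lack some 4 mm of the slot's 20 mm (horizontal distance between rod_at_gate and disc_blue below 0.0285 m and velocity of joint lever_fore between -0.05 and 0.05 rad/s and velocity of joint lever_side between -0.05 and 0.05 rad/s); the robot touches nothing.
It fails at once if the lever entered a wrong corner slot (rod_at_gate within 30 mm of the red, yellow or green disc) (horizontal distance between rod_at_gate and disc_red below 0.03 m or horizontal distance between rod_at_gate and disc_yellow below 0.03 m or horizontal distance between rod_at_gate and disc_green below 0.03 m).
It fails at once if the knob was pinched (more than 3 N of the fingers on two opposite pads at once) ((contact force between the fingers and pad_far above 3 N and contact force between the fingers and pad_near above 3 N) or (contact force between the fingers and pad_left above 3 N and contact force between the fingers and pad_right above 3 N)).
It fails at once if the lever was forced (more than 40 N on the knob) (contact force between anything else and pad_far above 40 N or contact force between anything else and pad_near above 40 N or contact force between anything else and pad_left above 40 N or contact force between anything else and pad_right above 40 N).
It fails at once if a bystander was moved or lifted (more than 15 mm) (distance of any of brass_tee, cutter, tape_roll from where it was at the start of the episode above 0.015 m).
It also fails if it takes over 48 s, if anything falls off the work surface, if the arm or the gripper's body presses on something with over 40 N, if the wrist force passes 120 N, or if a joint passes its speed limit or range.

## Working session

There is one attempt and no reset: what is moved stays moved. The work goes in short steps, Python scripts to look and compute and a tool call to move; the robot and the scene stay as the last step left them, time stands still between calls to the robot, and variables do not carry over. Pictures are saved under pics/ and viewed, at most 10 in all, crops included, and the job is handed in when it is done.

Besides the shell and the picture viewer there is one more tool, called after "Call:" by a JSON object that holds its "name" and its "arguments", one argument or row to a line. carry_out: Moves the arm, as the interface text tells. Its arguments: {"type":"object","properties":{"moves":{"type":"array","items":{"type":"array","items":{"type":"number"}}},"fingers":{"type":"number"},"force":{"type":"number"}},"required":["moves"]}

```bash
mkdir -p pics; ls; python3 - <<'E'
from bench import read_state, viewer, r
import cv2, numpy as np, pickle
d={}
for n in ("scene","top"):
    c=viewer.camera(n); d[n]=c
    cv2.imwrite(f"pics/{n}0.png",c["pixels"][:,:,::-1])
    print(n,c["fx"],c["fy"],c["cx"],c["cy"],c["xyz"],c["orientation"])
pickle.dump(d,open("d0.pkl","wb"))
s=read_state(); print(s["time"],s["ee_pos"],s["eef_rot"],s["width"],r.finger_overhang)
E
```

```text
pics
scene 374.6610372320969 374.6610372320969 249.77047497016233 197.28566147113918 [ 0.01791912 -0.44251273  0.60844488] [ 0.81731008 -0.35486237  0.1840402  -0.41497728]
top 366.40048682610535 366.40048682610535 258.4108957570435 192.74857289604307 [0.32690972 0.02210747 0.93332892] [-0.68786947  0.71623481 -0.08263693  0.08375214]
0.1 [0.27383552 0.56146559 0.23585051] [ 2.24917163e-01  9.74377687e-01 -6.20093370e-04 -9.05470841e-05] 0.08721528255516675 0.014
```

View pics/scene0.png

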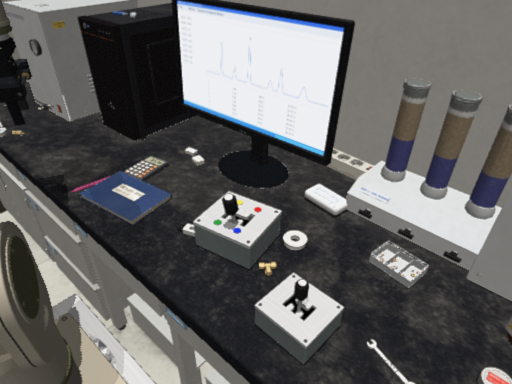

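View pics/top0.png

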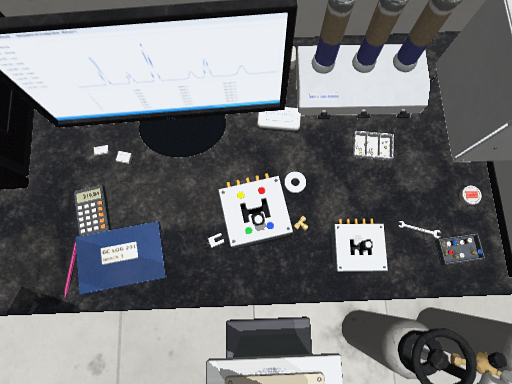

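The scene image shows the larger selector with coloured discs near (238,222); the smaller look-alike is at (298,315). In the top image the selector is centred near (255,212). Yellow is at (240,196), red (262,190), green (249,231) and blue (270,226), so blue is the near-right slot.

```bash
cat > h.py <<'E'
import numpy as np, cv2
from scipy.spatial.transform import Rotation as R
def ray(c,u,v):
    d=np.array([(u-c["cx"])/c["fx"],(v-c["cy"])/c["fy"],1.0])
    return R.from_quat(c["orientation"]).apply(d)
def on_plane(c,u,v,z):
    d=ray(c,u,v); o=np.array(c["xyz"]); return o+d*(z-o[2])/d[2]
def cloud(c):
    v,u=np.mgrid[0:384,0:512]; z=c["range_z"]
    P=np.stack([(u-c["cx"])/c["fx"]*z,(v-c["cy"])/c["fy"]*z,z],-1)
    return P@R.from_quat(c["orientation"]).as_matrix().T+np.array(c["xyz"])
HUE={"blue":(110,130),"red":(172,188),"yellow":(24,35),"green":(50,75)}
def discs(c,box):
    hsv=cv2.cvtColor(c["pixels"],cv2.COLOR_RGB2HSV).astype(int); out={}
    x0,y0,x1,y1=box
    for n,(a,b) in HUE.items():
        h=hsv[...,0].copy(); 
        if n=="red": h[h<10]+=180
        m=((h>=a)&(h<=b)&(hsv[...,1]>120)&(hsv[...,2]>90)).astype(np.uint8)
        k=np.zeros_like(m);k[y0:y1,x0:x1]=m[y0:y1,x0:x1]
        N,L,S,C=cv2.connectedComponentsWithStats(k)
        if N<2: continue
        i=1+np.argmax(S[1:,4]); out[n]=(C[i],S[i,4],on_plane(c,*C[i],0.072))
    return out
E
python3 - <<'E'
from h import *
import pickle
d=pickle.load(open("d0.pkl","rb"))
for n,b in (("top",(215,170,300,250)),("scene",(190,185,285,265))):
    c=d[n]; o=discs(c,b); P=cloud(c)
    for k,(uv,a,p) in o.items(): print(n,k,uv.round(1),a,p.round(4),P[int(round(uv[1])),int(round(uv[0]))].round(4))
    x0,y0,x1,y1=b; Q=P[y0:y1,x0:x1].reshape(-1,3)
    K=Q[(Q[:,2]>.1)&(Q[:,2]<.2)]; print("knob",len(K),K.mean(0).round(4),K.min(0).round(4),K.max(0).round(4))
    T=K[K[:,2]>K[:,2].max()-.012]; print(" top",len(T),T.mean(0).round(4))
E
```

```text
top blue [269.8 225.1] 40 [ 0.4542 -0.0045  0.072 ] [ 0.454  -0.0049  0.0741]
top red [261.1 190.1] 37 [0.5401 0.0125 0.072 ] [0.5405 0.0128 0.0719]
top yellow [240.2 194.8] 39 [0.5305 0.0634 0.072 ] [0.5301 0.064  0.072 ]
top green [248.3 230.1] 35 [0.4442 0.0468 0.072 ] [0.4447 0.0475 0.0709]
knob 151 [0.4605 0.0234 0.142 ] [0.4459 0.0096 0.1079] [0.4824 0.0382 0.15  ]
 top 130 [0.4597 0.0229 0.1444]
scene blue [236.5 229.9] 32 [ 0.453  -0.0039  0.072 ] [ 0.4539 -0.0044  0.0715]
scene red [257.5 209. ] 22 [0.5395 0.0125 0.072 ] [0.5409 0.0122 0.0713]
scene yellow [239.1 202. ] 18 [0.5296 0.0628 0.072 ] [0.5304 0.0639 0.071 ]
scene green [217.2 221.8] 20 [0.4432 0.0469 0.072 ] [0.4425 0.0469 0.0717]
knob 272 [0.4561 0.0185 0.1287] [0.4435 0.0096 0.1006] [0.477  0.0364 0.1489]
 top 106 [0.4559 0.0209 0.1428]
```

Gate centre is about (0.492, 0.0295) with the selector yawed 11.1°. The four discs are 88 mm apart along x, which matches the spec. I'll close the fingers, align tool y with the selector's y, and then go to the near side.

Call:
{"name": "carry_out", "arguments": {
  "moves": [
    [0, 0, 0, 0, 0, -0.58],
    [0, 0, 0, 0, 0, -0.58],
    [0, 0, 0, 0, 0, -0.58],
    [0, 0, 0, 0, 0, -0.58],
    [0, 0, 0, 0, 0, -0.58],
    [0, 0, 0, 0, 0, -0.58],
    [0, 0, 0, 0, 0, -0.58],
    [0, 0, 0, 0, 0, -0.58],
    [0, 0, 0, 0, 0, 0]
  ],
  "fingers": 0,
  "force": 10
}}

```text
time: 1.23
ee_pos: [0.274, 0.5616, 0.2361]
eef_rot: [-0.097, 0.995, -0.0, -0.0]
ft_force: [-0.1, 0.5, 0.9]
width: 0.0055
grip_force: 0.0
```

Call:
{"name": "carry_out", "arguments": {
  "moves": [
    [-0.05, -0.8, 0, 0, 0, 0],
    [-0.05, -0.8, 0, 0, 0, 0],
    [-0.05, -0.8, 0, 0, 0, 0],
    [-0.05, -0.8, 0, 0, 0, 0],
    [-0.05, -0.8, 0, 0, 0, 0],
    [-0.05, -0.8, 0, 0, 0, 0],
    [-0.05, -0.8, 0, 0, 0, 0],
    [-0.05, -0.8, 0, 0, 0, 0],
    [-0.05, -0.8, 0, 0, 0, 0],
    [-0.05, -0.8, 0, 0, 0, 0],
    [-0.05, -0.8, 0, 0, 0, 0],
    [-0.05, -0.8, 0, 0, 0, 0],
    [-0.05, -0.8, 0, 0, 0, 0],
    [-0.05, -0.8, 0, 0, 0, 0],
    [-0.05, -0.8, 0, 0, 0, 0],
    [-0.05, -0.8, 0, 0, 0, 0],
    [-0.05, -0.8, 0, 0, 0, 0],
    [0, -0.5, 0, 0, 0, 0],
    [0, 0, 0, 0, 0, 0],
    [0, 0, 0, 0, 0, 0]
  ]
}}

```text
time: 3.72
ee_pos: [0.4159, 0.0158, 0.2365]
eef_rot: [-0.097, 0.995, 0.0, -0.0]
ft_force: [0.6, -0.0, 0.4]
width: 0.0005
grip_force: 0.0
```

```bash
cat > st.py <<'E'
from bench import read_state
import numpy as np
from scipy.spatial.transform import Rotation as R
G=np.array([.4917,.0295]);A=0.193
def st():
    s=read_state(); p=np.array(s["ee_pos"]); d=p[:2]-G; c,q=np.cos(A),np.sin(A)
    M=R.from_quat(s["eef_rot"]).as_matrix(); ty=M[:,1]
    f=np.array(s["ft_force"])
    print("t",round(s["time"],2),"sel xy mm",(1e3*np.array([d@[c,q],d@[-q,c]])).round(1),"tcp z",p[2].round(4),
     "yaw err deg",round(np.degrees(np.arctan2(ty[1],ty[0])-A)-90,2),"tilt",M[:2,2].round(3),"F",f.round(1),"w",round(s["width"],4),"q",np.round(s["joint_positions"],2))
E
python3 -c "from st import *; st()"
```

```text
t 3.73 sel xy mm [-77.    1.1] tcp z 0.2365 yaw err deg 0.06 tilt [-0.  0.] F [ 0.6 -0.   0.4] w 0.0005 q [-0.53 -0.17  0.35  1.98  0.06  1.31  1.56]
```

Call:
{"name": "carry_out", "arguments": {
  "moves": [
    [0, 0, 0.6, 0, 0, 0],
    [0, 0, 0.6, 0, 0, 0],
    [0, 0, 0.6, 0, 0, 0],
    [0, 0, 0.6, 0, 0, 0],
    [0, 0, 0.5, 0, 0, 0],
    [0, 0, 0, 0, 0, 0],
    [-0.15, 0, 0, 0, 0, 0],
    [-0.15, 0, 0, 0, 0, 0],
    [-0.15, 0, 0, 0, 0, 0],
    [-0.15, 0, 0, 0, 0, 0],
    [-0.15, 0, 0, 0, 0, 0],
    [-0.15, 0, 0, 0, 0, 0],
    [-0.15, 0, 0, 0, 0, 0],
    [-0.1, 0, 0, 0, 0, 0],
    [0, 0, 0, 0, 0, 0]
  ]
}}

```text
time: 5.6
ee_pos: [0.4615, 0.0238, 0.1205]
eef_rot: [-0.097, 0.995, -0.0, 0.0]
ft_force: [-1.0, 0.6, 0.5]
width: 0.0002
grip_force: 0.3
```

```bash
python3 - <<'E'
from st import *; st()
from bench import viewer
import cv2
a=viewer.camera("scene")["pixels"][150:280,170:310,::-1]; b=viewer.camera("top")["pixels"][150:280,190:330,::-1]
cv2.imwrite("pics/a1.png",cv2.resize(cv2.hconcat([a,b]),None,fx=2.8,fy=2.8,interpolation=cv2.INTER_CUBIC))
E
```

```text
t 5.6 sel xy mm [-30.7   0.2] tcp z 0.1205 yaw err deg 0.06 tilt [ 0. -0.] F [-1.   0.6  0.5] w 0.0002 q [-0.53  0.07  0.39  2.04 -0.03  1.04  1.65]
```

View pics/a1.png

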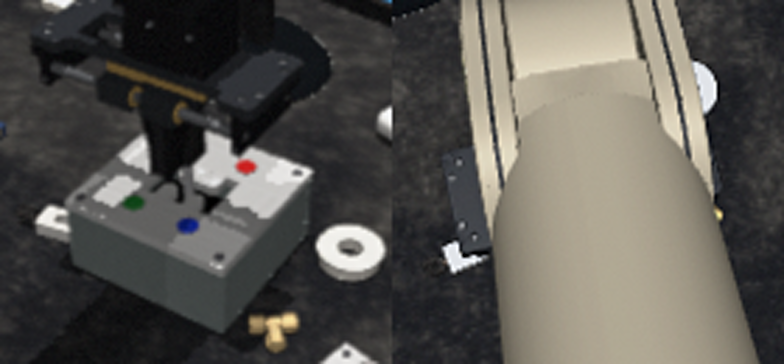

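The left half (scene view) shows the fingers at about (170,130) pushing the knob above the gate. The lever itself is mostly hidden, and the arm covers the top view. I'll keep going in small steps and watch the force.

Call:
{"name": "carry_out", "arguments": {
  "moves": [
    [-0.06, 0, 0, 0, 0, 0],
    [-0.06, 0, 0, 0, 0, 0],
    [0, 0, 0, 0, 0, 0]
  ]
}}

```text
time: 6.08
ee_pos: [0.4661, 0.0247, 0.1205]
eef_rot: [-0.097, 0.995, 0.0, 0.0]
ft_force: [-0.9, -0.5, 1.0]
width: 0.0007
grip_force: 0.6
```

Call:
{"name": "carry_out", "arguments": {
  "moves": [
    [-0.05, 0, 0, 0, 0, 0],
    [0, 0, 0, 0, 0, 0]
  ]
}}

```text
time: 6.32
ee_pos: [0.468, 0.0251, 0.1205]
eef_rot: [-0.097, 0.995, -0.0, 0.0]
ft_force: [-1.6, 0.7, 1.3]
width: 0.0003
grip_force: 0.7
```

```bash
python3 -c "from st import *; st()"
```

```text
t 6.33 sel xy mm [-24.1   0.2] tcp z 0.1205 yaw err deg 0.06 tilt [ 0. -0.] F [-1.6  0.7  1.3] w 0.0003 q [-0.53  0.09  0.39  2.02 -0.04  1.04  1.65]
```

Call:
{"name": "carry_out", "arguments": {
  "moves": [
    [-0.05, 0, 0, 0, 0, 0],
    [0, 0, 0, 0, 0, 0]
  ]
}}

```text
time: 6.58
ee_pos: [0.4699, 0.0255, 0.1205]
eef_rot: [-0.097, 0.995, 0.0, -0.0]
ft_force: [-1.8, -0.4, 1.7]
width: 0.0005
grip_force: 0.9
```

Call:
{"name": "carry_out", "arguments": {
  "moves": [
    [0.3, 0, 0, 0, 0, 0],
    [0.5, 0, 0, 0, 0, 0],
    [0, 0, -0.8, 0, 0, 0],
    [0, 0, -0.8, 0, 0, 0],
    [0, 0, -0.8, 0, 0, 0],
    [0.5, 0.9, -0.3, 0, 0, 0],
    [0, 0.9, 0, 0, 0, 0],
    [0, 0.9, 0, 0, 0, 0],
    [0, 0.9, 0, 0, 0, 0],
    [0, 0, 0, 0, 0, 0]
  ]
}}

```text
time: 7.82
ee_pos: [0.39, 0.1587, 0.2284]
eef_rot: [-0.099, 0.995, 0.0, 0.0]
ft_force: [0.5, -0.7, -0.7]
width: 0.0006
grip_force: 0.0
```

```bash
cat > knob.py <<'E'
from st import *; st()
from h import *
from bench import viewer
import sys
ims=[]
for n,(x,y) in (("scene",(170,150)),("top",(190,150))):
    c=viewer.camera(n); ims.append(c["pixels"][y:y+130,x:x+140,::-1]); P=cloud(c).reshape(-1,3)
    d=P[:,:2]-G; S=np.c_[d@[np.cos(A),np.sin(A)],d@[-np.sin(A),np.cos(A)],P[:,2]]*1e3
    m=(abs(S[:,0])<65)&(abs(S[:,1])<65)&(S[:,2]>100)&(S[:,2]<152); K=S[m]
    if len(K)>20:
        T=K[K[:,2]>K[:,2].max()-9]; print(n,len(K),"min",K.min(0).round(),"max",K.max(0).round(),"top mean",len(T),T.mean(0).round(1),"lo/hi",np.percentile(T,5,0).round(),np.percentile(T,95,0).round())
import cv2
cv2.imwrite(sys.argv[1],cv2.resize(cv2.hconcat(ims),None,fx=2.8,fy=2.8,interpolation=cv2.INTER_CUBIC))
E
python3 knob.py pics/a2.png
```

```text
t 7.83 sel xy mm [-75.1 146.3] tcp z 0.2284 yaw err deg 0.3 tilt [0. 0.] F [ 0.5 -0.7 -0.7] w 0.0006 q [-0.68 -0.13  0.17  1.98  0.02  1.29  1.25]
scene 280 min [-14. -14. 103.] max [ 11.  15. 152.] top mean 84 [ -2.8  -1.4 147.4] lo/hi [-12. -11. 144.] [  8.   9. 151.]
top 157 min [-11. -14. 107.] max [ 16.  13. 152.] top mean 119 [ 1.400e+00 -1.000e-01  1.479e+02] lo/hi [-10. -12. 144.] [ 13.  12. 152.]
```

View pics/a2.png

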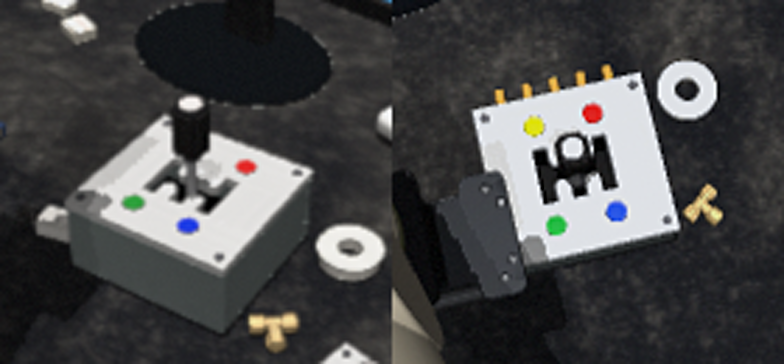

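The picture shows the lever upright in the cross channel (scene: knob at (190,130); top: knob at (573,150)), with the gripper at left. Next I go to the left side of the knob and push it right.

Call:
{"name": "carry_out", "arguments": {
  "moves": [
    [-0.47, -0.6, 0, 0, 0, 0],
    [-0.47, -0.6, 0, 0, 0, 0],
    [-0.47, -0.6, 0, 0, 0, 0],
    [-0.47, -0.6, 0, 0, 0, 0],
    [0, 0, 0.6, 0, 0, 0],
    [0, 0, 0.6, 0, 0, 0],
    [0, 0, 0.6, 0, 0, 0],
    [0, 0, 0.6, 0, 0, 0],
    [0, 0, 0.3, 0, 0, 0],
    [0, 0, 0, 0, 0, 0]
  ]
}}

```text
time: 9.18
ee_pos: [0.4831, 0.0763, 0.1203]
eef_rot: [-0.096, 0.995, -0.0, -0.0]
ft_force: [0.2, 0.0, -0.4]
width: 0.0003
grip_force: 0.0
```

```bash
python3 -c "from st import *; st()"
```

```text
t 9.18 sel xy mm [ 0.5 47.6] tcp z 0.1203 yaw err deg 0.01 tilt [-0.001 -0.001] F [ 0.2  0.  -0.4] w 0.0003 q [-0.56  0.14  0.33  1.97 -0.05  1.05  1.56]
```

Call:
{"name": "carry_out", "arguments": {
  "moves": [
    [0, -0.15, 0, 0, 0, 0],
    [0, -0.15, 0, 0, 0, 0],
    [0, -0.15, 0, 0, 0, 0],
    [0, -0.15, 0, 0, 0, 0],
    [0, -0.15, 0, 0, 0, 0],
    [0, -0.15, 0, 0, 0, 0],
    [0, -0.15, 0, 0, 0, 0],
    [0, -0.15, 0, 0, 0, 0],
    [0, -0.15, 0, 0, 0, 0],
    [0, 0, 0, 0, 0, 0]
  ]
}}

```text
time: 10.42
ee_pos: [0.4937, 0.0233, 0.1204]
eef_rot: [-0.096, 0.995, -0.0, -0.0]
ft_force: [0.8, 0.4, -0.4]
width: 0.0004
grip_force: 0.0
```

Call:
{"name": "carry_out", "arguments": {
  "moves": [
    [0, -0.05, 0, 0, 0, 0],
    [0, -0.05, 0, 0, 0, 0],
    [0, 0, 0, 0, 0, 0]
  ]
}}

```text
time: 10.8
ee_pos: [0.4945, 0.0201, 0.1205]
eef_rot: [-0.097, 0.995, 0.0, -0.0]
ft_force: [-0.9, 2.0, -1.0]
width: 0.0005
grip_force: 0.6
```

```bash
python3 knob.py pics/a3.png
```

```text
t 10.8 sel xy mm [ 1.  -9.8] tcp z 0.1205 yaw err deg 0.06 tilt [-0.  0.] F [-0.9  2.  -1. ] w 0.0005 q [-0.48  0.15  0.38  1.96 -0.06  1.05  1.69]
scene 467 min [-15. -54. 100.] max [ 13.   6. 152.] top mean 82 [ -5.  -21.2 146.4] lo/hi [-12. -43. 143.] [  7.   2. 151.]
```

View pics/a3.png

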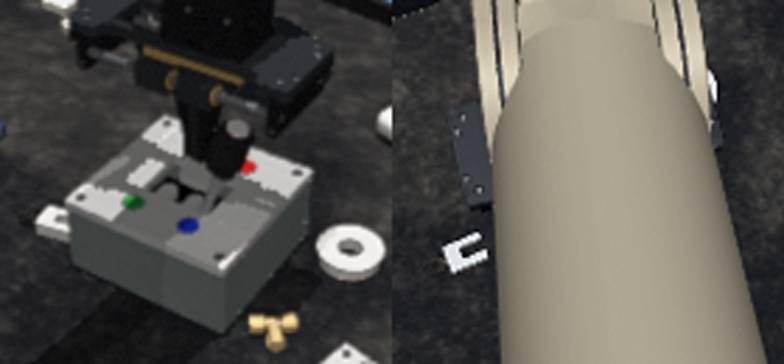

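The scene view shows the knob at (235,150) tilted right but not quite into the column yet. I'll keep pushing in small steps until the force rises.

Call:
{"name": "carry_out", "arguments": {
  "moves": [
    [0, -0.05, 0, 0, 0, 0],
    [0, -0.05, 0, 0, 0, 0],
    [0, 0, 0, 0, 0, 0]
  ]
}}

```text
time: 11.28
ee_pos: [0.4954, 0.016, 0.1206]
eef_rot: [-0.097, 0.995, 0.0, 0.0]
ft_force: [-0.7, 1.2, -0.1]
width: 0.0006
grip_force: 0.5
```

Call:
{"name": "carry_out", "arguments": {
  "moves": [
    [0, -0.05, 0, 0, 0, 0],
    [0, 0, 0, 0, 0, 0]
  ]
}}

```text
time: 11.52
ee_pos: [0.4958, 0.0141, 0.1206]
eef_rot: [-0.097, 0.995, 0.0, 0.0]
ft_force: [-0.3, 1.9, -0.1]
width: 0.0009
grip_force: 0.6
```

```bash
python3 knob.py pics/a4.png
```

```text
t 11.53 sel xy mm [  1.1 -15.9] tcp z 0.1206 yaw err deg 0.05 tilt [0. 0.] F [-0.3  1.9 -0.1] w 0.0009 q [-0.47  0.15  0.38  1.95 -0.06  1.05  1.7 ]
scene 468 min [-15. -60. 100.] max [ 14.   0. 152.] top mean 52 [ -7.3 -18.1 147.4] lo/hi [-12. -29. 143.] [  7.  -3. 152.]
```

Call:
{"name": "carry_out", "arguments": {
  "moves": [
    [0, -0.05, 0, 0, 0, 0],
    [0, 0, 0, 0, 0, 0]
  ]
}}

```text
time: 11.88
ee_pos: [0.4962, 0.0121, 0.1206]
eef_rot: [-0.097, 0.995, 0.0, 0.0]
ft_force: [-0.8, 2.1, -0.6]
width: 0.0007
grip_force: 0.6
```

Call:
{"name": "carry_out", "arguments": {
  "moves": [
    [0, -0.05, 0, 0, 0, 0],
    [0, 0, 0, 0, 0, 0]
  ]
}}

```text
time: 12.12
ee_pos: [0.4965, 0.0101, 0.1205]
eef_rot: [-0.097, 0.995, 0.0, 0.0]
ft_force: [0.3, 1.2, 0.3]
width: 0.0003
grip_force: 0.6
```

```bash
python3 knob.py pics/a5.png
```

```text
t 12.12 sel xy mm [  1.  -19.9] tcp z 0.1205 yaw err deg 0.05 tilt [0. 0.] F [0.3 1.2 0.3] w 0.0003 q [-0.47  0.15  0.39  1.95 -0.07  1.05  1.71]
scene 453 min [-15. -65. 100.] max [ 12.  -5. 152.] top mean 51 [ -7.8 -21.7 147.4] lo/hi [-12. -32. 143.] [  6.  -6. 152.]
```

The knob's outer edge is now at y ≈ −65 mm, a tilt of about 0.37, so the lever is in the right column. I'll back off and lift, and check clearance on the far side.

Call:
{"name": "carry_out", "arguments": {
  "moves": [
    [0, 0.3, 0, 0, 0, 0],
    [0, 0.3, 0, 0, 0, 0],
    [0, 0, -0.5, 0, 0, 0],
    [0, 0, -0.5, 0, 0, 0],
    [0, 0, -0.5, 0, 0, 0],
    [0, 0, 0, 0, 0, 0]
  ]
}}

```text
time: 12.98
ee_pos: [0.4926, 0.0348, 0.1817]
eef_rot: [-0.097, 0.995, 0.0, 0.001]
ft_force: [-0.4, 0.0, 0.1]
width: 0.0005
grip_force: 0.0
```

```bash
python3 - <<'E'
from h import *
from st import *; st()
import pickle
d=pickle.load(open("d0.pkl","rb"))
for n in d:
    P=cloud(d[n]).reshape(-1,3); m=(P[:,2]>.1)&(abs(P[:,1])<.22)&(P[:,0]>.52)&(P[:,0]<1); Q=P[m]
    print(n,len(Q),Q[:,0].min() if len(Q) else None, [round(Q[(Q[:,2]>z)&(Q[:,2]<z+.05),0].min(),3) if ((Q[:,2]>z)&(Q[:,2]<z+.05)).any() else None for z in (.1,.15,.2,.25,.3,.35,.4)])
E
python3 knob.py pics/a6.png
```

```text
t 12.97 sel xy mm [1.9 5.1] tcp z 0.1817 yaw err deg 0.11 tilt [0.003 0.001] F [-0.4  0.   0.1] w 0.0005 q [-0.51  0.07  0.37  1.89 -0.03  1.18  1.63]
scene 15902 0.7022343176180106 [np.float64(0.702), np.float64(0.703), np.float64(0.715), np.float64(0.717), np.float64(0.72), np.float64(0.721), np.float64(0.717)]
top 18257 0.7049292069265574 [np.float64(0.705), np.float64(0.706), np.float64(0.718), np.float64(0.72), np.float64(0.722), np.float64(0.724), np.float64(0.719)]
t 12.97 sel xy mm [1.9 5.1] tcp z 0.1817 yaw err deg 0.11 tilt [0.003 0.001] F [-0.4  0.   0.1] w 0.0005 q [-0.51  0.07  0.37  1.89 -0.03  1.18  1.63]
scene 250 min [-15. -64. 100.] max [ 11. -27. 143.] top mean 75 [ -2.5 -51.3 138.1] lo/hi [-12. -60. 134.] [  8. -41. 142.]
```

View pics/a6.png

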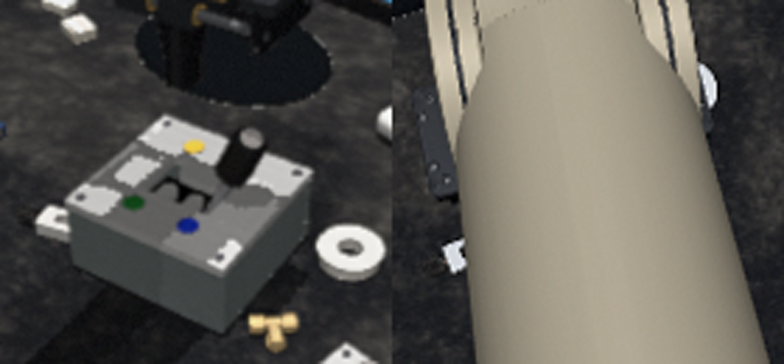

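The scene view shows the knob at (240,155) leaning right in the right column at mid x. The monitor is at x ≥ 0.70, so the far side is clear.

Call:
{"name": "carry_out", "arguments": {
  "moves": [
    [-0.54, 0, 0, 0, 0, 0],
    [-0.54, 0, 0, 0, 0, 0],
    [0, -0.57, 0, 0, 0, 0],
    [0, -0.57, 0, 0, 0, 0],
    [0, 0, 0.5, 0, 0, 0],
    [0, 0, 0.5, 0, 0, 0],
    [0, 0, 0.5, 0, 0, 0],
    [0, 0, 0, 0, 0, 0],
    [0, 0, 0, 0, 0, 0]
  ]
}}

```text
time: 14.2
ee_pos: [0.5432, -0.0025, 0.1208]
eef_rot: [-0.097, 0.995, -0.0, 0.0]
ft_force: [-0.5, 0.2, -0.6]
width: 0.0004
grip_force: 0.0
```

```bash
python3 -c "from st import *; st()"
```

```text
t 14.2 sel xy mm [ 44.4 -41.2] tcp z 0.1208 yaw err deg 0.06 tilt [ 0. -0.] F [-0.5  0.2 -0.6] w 0.0004 q [-0.43  0.26  0.4   1.84 -0.11  1.07  1.78]
```

Call:
{"name": "carry_out", "arguments": {
  "moves": [
    [0.12, 0, 0, 0, 0, 0],
    [0.12, 0, 0, 0, 0, 0],
    [0.12, 0, 0, 0, 0, 0],
    [0.12, 0, 0, 0, 0, 0],
    [0.12, 0, 0, 0, 0, 0],
    [0.12, 0, 0, 0, 0, 0],
    [0.12, 0, 0, 0, 0, 0],
    [0.12, 0, 0, 0, 0, 0],
    [0.12, 0, 0, 0, 0, 0],
    [0.12, 0, 0, 0, 0, 0],
    [0, 0, 0, 0, 0, 0]
  ]
}}

```text
time: 15.58
ee_pos: [0.4953, -0.0118, 0.1203]
eef_rot: [-0.097, 0.995, 0.0, -0.0]
ft_force: [0.3, 0.1, -0.0]
width: 0.0004
grip_force: 0.2
```

Call:
{"name": "carry_out", "arguments": {
  "moves": [
    [0.05, 0, 0, 0, 0, 0],
    [0.05, 0, 0, 0, 0, 0],
    [0, 0, 0, 0, 0, 0]
  ]
}}

```text
time: 15.95
ee_pos: [0.4929, -0.0123, 0.1209]
eef_rot: [-0.097, 0.995, 0.0, 0.001]
ft_force: [6.0, 1.7, -2.5]
width: 0.0006
grip_force: 2.3
```

```bash
python3 knob.py pics/a7.png
```

```text
t 15.95 sel xy mm [ -6.9 -41.2] tcp z 0.1209 yaw err deg 0.08 tilt [0.002 0.   ] F [ 6.   1.7 -2.5] w 0.0006 q [-0.44  0.14  0.41  1.96 -0.06  1.05  1.76]
scene 368 min [-53. -65. 100.] max [  4. -26. 152.] top mean 45 [-15.9 -41.8 147.4] lo/hi [-20. -53. 144.] [ -3. -28. 151.]
```

View pics/a7.png

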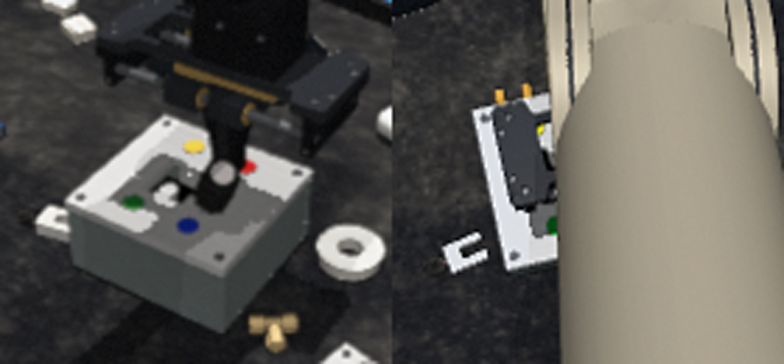

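The scene view shows the knob at (218,185) leaning near and right towards blue. Its near edge is at −53 mm against an expected −52 mm when home, and the force rose to 6 N, so it has reached the end. I'll back off and clear.

Call:
{"name": "carry_out", "arguments": {
  "moves": [
    [-0.3, 0, 0, 0, 0, 0],
    [-0.5, 0, 0, 0, 0, 0],
    [0, 0, -0.6, 0, 0, 0],
    [0, 0, -0.6, 0, 0, 0],
    [0, 0, -0.6, 0, 0, 0],
    [0, 0.8, -0.6, 0, 0, 0],
    [0, 0.9, 0, 0, 0, 0],
    [0, 0.9, 0, 0, 0, 0],
    [0, 0.9, 0, 0, 0, 0],
    [0.5, 0.9, 0, 0, 0, 0],
    [0.5, 0.9, 0, 0, 0, 0],
    [0.5, 0, 0, 0, 0, 0],
    [0, 0, 0, 0, 0, 0],
    [0, 0, 0, 0, 0, 0]
  ]
}}

```text
time: 17.8
ee_pos: [0.4245, 0.1898, 0.2166]
eef_rot: [-0.096, 0.995, -0.0, 0.0]
ft_force: [0.1, -0.6, 0.2]
width: 0.0003
grip_force: 0.0
```

```bash
python3 knob.py pics/a8.png
```

```text
t 17.8 sel xy mm [-35.2 170.2] tcp z 0.2166 yaw err deg 0.01 tilt [ 0. -0.] F [ 0.1 -0.6  0.2] w 0.0003 q [-0.72 -0.02  0.2   1.9   0.    1.25  1.24]
scene 209 min [-53. -64. 101.] max [-23. -29. 137.] top mean 91 [-40.3 -51.  132.3] lo/hi [-49. -61. 129.] [-28. -41. 136.]
top 209 min [-50. -65. 100.] max [-15. -28. 140.] top mean 88 [-36.3 -50.7 134.3] lo/hi [-46. -60. 131.] [-27. -41. 138.]
```

View pics/a8.png

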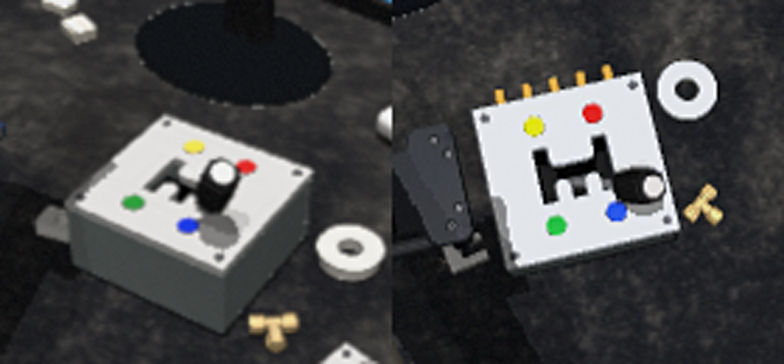

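The top of the knob is at (−38, −51) mm against an expected (−39, −51), so the lever is home. The top view shows it beside the blue disc at (640,187), with the bystanders where they were. I'll open the fingers slightly and hand in.

Call:
{"name": "carry_out", "arguments": {
  "moves": [
    [0, 0, -0.3, 0, 0, 0],
    [0, 0, 0, 0, 0, 0],
    [0, 0, 0, 0, 0, 0],
    [0, 0, 0, 0, 0, 0]
  ],
  "fingers": 20
}}

```text
time: 18.4
ee_pos: [0.4236, 0.19, 0.2284]
eef_rot: [-0.097, 0.995, -0.0, -0.0]
ft_force: [0.5, 0.4, -0.4]
width: 0.0194
grip_force: 0.0
```

```bash
python3 -c "
from bench import r
print(r.close_job())"
```

```text
the job is handed in; nothing more can be done
None
```

The lever is home in the blue (near-right) slot by camera measurement, the arm is clear, the bystanders look unmoved, and the job was handed in at about 18 s; no verdict came back.

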